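# Close the grinding jar on the jar mill

### The arm

A 6-joint arm with a two-finger parallel gripper is mounted at the origin on a cart in front of the work surface, level with it; the furniture and walls round the work are solid. World frame = base frame: x ahead of the robot, y to its left, z up, the work surface at z = 0. Lengths are in mm, angles in rad, forces in N, time in s.
With the tool pointing down it reaches from about 350 to 775 mm from the base axis. Payload 7.3 kg.
Tool frame: the origin (TCP) lies on the centre line of the jaws, within the pads' length; the fingertips stand 14 mm ahead of it and the grasp point (between the pads) lies 5 mm behind it; z points along the fingers, y is the line along which they close (so a half turn about z gives the same grasp; the last joint's range is limited). The gripper opens to 92 mm and grips with 3 to 60 N. Pads are 19 mm wide; open, the fingers measure 130 mm over their backs; the gripper's body (75 mm by 190 mm) begins 47 mm behind the grasp point.
Start: joints at [-1.286, 0.342, 1.524, -0, 1.275, -0.146], TCP at [219.262, -477.04, 240.741] pointing down, gripper open.
Joint ranges: [-2.53, 2.53], [-0.77, 2.02], [0.04, 2.7], [-1, 4.14], [0.28, 2.66], [-3.11, 3.11]. Speed limits (rad/s): [2.57, 2.57, 3.14, 3.14, 3.14, 3.14].

### API

Orientations are given as [roll, pitch, yaw] about the fixed x, y, z axes, in that order (R = Rz(yaw) Ry(pitch) Rx(roll)).
In Python, from plant import get_obs, capture, bot, spot_in, trace, pinpoint gives the robot as it stands.
- The arm moves only by the tool play_rows, never from a script. Its argument "rows" is a list of rows, each a list of 2 entries, a list of its own where there are three numbers: the shift along the world's x, y, z in units of 3 cm (1.0 is 3 cm), then the turn, a rotation vector about the world's x, y, z in units of 8 degrees (1.0 is 8 degrees). A call has 1 to 12 rows; each row shifts and turns the commanded pose from where the row before left it; what a row does not reach is not made up. A row lasts 1/8 s, in which the tool goes at most 62.5 mm and 10.7 degrees, less where a joint would pass 70% of its speed; a pose out of reach is approached as far as the arm can. A call with a number of a shift or a turn outside -1 to 1 is refused whole. A call with a gripper value outside its range is refused whole. "hand" is the opening, from -1 (shut) to 1 (fully open), set as the call begins (left out, the last holds). The fingers move at their own pace and stop on an object; the grip force is fixed at half the most. Time passes only in rows, so rows that do not move let the fingers close. It gives the time, the measured TCP pose, the force, the opening and the grip force at its end, in the units of the state.
- get_obs(): the state, without advancing time (a new reading comes with each control period).
- capture(name): name is "scene" or "top"; returns a dict with "frame" (384x512x3 uint8, red, green, blue), "fov_y" (degrees; the focal length in pixels is half the picture's height over the tangent of half this angle, whatever the lens; pixels are square), "cx", "cy" (the principal point, pixels), "rvec" (rotation vector, rad) and "tvec" (3), from world to camera coordinates, as OpenCV has them. Camera axes: x right, y down, z forward; pixel columns grow to the right and rows downward; lengths in mm; the calibration is good to about 2 mm. A picture is of the moment at which its call begins. There is no depth.
- bot.close_job(): hands the job in; it is judged then, once.
Trained networks look in the newest picture that a camera, given by its name, has taken for a name from the list of things; names that differ only in an ending like _2 or _b are one class to them, and where a whole thing is asked for, a point or a joint stands for the part that bears it (a point fixed in the world has none). Each returns a list of dicts, best first, with "p" (0 to 1); they miss things now and then, are a little off and sometimes report something else, mostly with a low value. They report only what shows in the picture. A call takes as long as a camera call. They do not tell look-alikes from the thing itself.
- spot_in(query, camera): "at" ([row, column] in pixels, amid what is visible of it).
- trace(query, camera): "mask" (384x512 bool, what is visible of it) and "at" ([row, column] in pixels, amid what is visible of it).
- pinpoint(query, camera): "at" ([row, column] in pixels: a listed point, or the origin of a listed thing).
The state is a dict: "time": time; "joint_positions": joint angles; "dq": joint speeds; "tau": joint torques, N m; "tool_pos": TCP position; "tcp_rot": TCP orientation; "contact_force": force on the tool from outside, world axes, zero at the start; "moment": the same for the moment, N m; "grip_width": finger opening in mm; "finger_force": force on a finger pad.
Only numpy, scipy, OpenCV 4.12 (cv2) and the standard library are available. Lean on these libraries where they do the work, as an engineer would, in place of code of your own. Each camera call takes 0.05 s, during which the arm holds its last target. There are 200 camera calls.

### The job

The grinding jar on the mill is loaded and must be closed: of the two steel lids, pick up the one that fits it, set it gently on the jar's rim and turn it until its four lugs drop into the four notches of the rim. Leave it fully home: level, with its flange flush on the rim all round, and released. Do not ram it, and leave the other lid and the other things on the bench where they are.

Things in the scene. Friction and masses are not known exactly. Their poses are not given: they have to be found in the camera images.
- lid_large: the larger steel lid, loose, about 0.5 kg. Flange: disc 124 mm across, 8 mm thick; under it a round spigot 96 mm across reaching 16 mm below the flange (its lowest 7 mm taper to 86 mm across) and four lugs; a bar grip on top. It starts standing upright on its spigot on the worktop. Origin: centre of the flange's underside; z up, x along the bar grip
- lid_lug (a point): lower outer end of one lug of the larger lid, on the lid's +x. The four lugs lie on the lid's +x, +y, -x and -y; each is 12 mm wide, 7 mm deep below the flange, and stands out from the spigot to 58.5 mm from the lid's axis
- lid_grip (a point): middle of the larger lid's bar grip, 23 mm above the flange's underside. The bar runs along the lid's x, 70 mm long, 16 mm wide, from 8 to 38 mm above the flange's underside
- lid_small: the smaller lid of the same pattern, for another jar: flange 92 mm across, spigot 67 mm across; same heights, same bar grip (70x16x30 mm along x) and same origin. It does not fit this jar. Loose, a bystander
- mill: jar mill: white drive housing 180 mm (x) by 200 mm (y), 55 mm high, fixed to the worktop; origin: centre of its underside. On it stands an open steel grinding jar 120 mm outside, 100 mm bore. The jar is braked at some angle that is not reported and has nothing to do with the housing's yaw; it stands firm against light turning
- jar_mouth (a point): centre of the jar's mouth, level with the rim's top, 115 mm above the worktop; its axes are the housing's. Four notches at 90 degrees, 18 mm wide, 10 mm deep, are cut right through the 10 mm thick rim, at an unreported angle. Lugs in the notches: the flange lies flat on the rim. Lugs on the rim: the lid stands 7 mm too high
- timer: white kitchen-style timer, 62x66x18 mm, lying flat; a bystander; origin: centre of its underside
- marker: black-and-white marker pen, 138 mm long, lying; a bystander; origin: centre of its underside
- tape_roll: roll of cream tape, 68 mm across, 18 mm high, lying flat; a bystander; origin: centre of its underside
- jar_small: small jar with a white lid, 44 mm across, 50 mm high; a bystander; origin: centre of its underside
- flask_conical: empty glass conical flask, 83 mm across, 139 mm high; a bystander; origin: centre of its underside
- pipette_bulb: rubber pipette bulb, 44x82x44 mm, lying; a bystander; origin: centre of its underside
Mind the look-alikes: they are no part of the job. What is shaped like the lid_large but pink is not meant.

How it is judged (in metres and radians):
At the end, for the whole second after the job is handed in: the larger lid rests on the jar, released and still, with its flange flush on the rim (underside within 2 mm above the rim's level, so the lugs are down in the notches), level within 0.03 rad and within 5 mm of the jar's axis (z of lid_large in the frame of jar_mouth between -0.003 and 0.002 m and horizontal distance between lid_large and jar_mouth below 0.005 m and angle between lid_large's own z axis and vertical below 0.03 rad and linear speed of lid_large below 0.01 m/s and contact force between lid_large and mill above 1 N); the robot touches nothing.
It fails at once if the jar mill is pressed or struck with more than 120 N by the lid (contact force between lid_large and mill above 120 N).
It fails at once if the smaller lid is moved more than 40 mm (distance of lid_small from where it was at the start of the episode above 0.04 m).
It fails at once if a bystander (timer, marker, tape roll, small jar, flask or bulb) is moved more than 40 mm (distance of any of timer, marker, tape_roll, jar_small, flask_conical, pipette_bulb from where it was at the start of the episode above 0.04 m).
It also fails if it takes over 72 s, if anything falls off the work surface, if the arm or the gripper's body presses on something with over 40 N, if the wrist force passes 120 N, or if a joint passes its speed limit or range.

## Working session

There is one attempt and no reset: what is moved stays moved. The work goes in short steps, Python scripts to look and compute and a tool call to move; the robot and the scene stay as the last step left them, time stands still between calls to the robot, and variables do not carry over. Pictures are saved under pics/ and viewed, at most 10 in all, crops included, and the job is handed in when it is done.

Besides the shell and the picture viewer there is one more tool, called by a JSON object that holds its "method" and its "body", one argument or row to a line. play_rows: Moves the arm, as the interface text tells. Shifts and turns lie within -1 to 1; 1 stands for 3 cm of shift or 8 degrees of turn. Its arguments: {"type":"object","properties":{"rows":{"type":"array"},"hand":{"type":"number"}},"required":["rows"]}

```bash
mkdir -p pics; cat > h.py <<'E'
import numpy as np, cv2
from plant import get_obs, capture, bot, spot_in, trace, pinpoint
def K(c):
    f=192/np.tan(np.radians(c["fov_y"])/2); return np.array([[f,0,c["cx"]],[0,f,c["cy"]],[0,0,1]])
def world(c,rc,z):
    R=cv2.Rodrigues(np.array(c["rvec"],float))[0]; t=np.array(c["tvec"],float)
    d=R.T@np.linalg.solve(K(c),[rc[1],rc[0],1.]); o=-R.T@t
    return o+d*(z-o[2])/d[2]
def proj(c,P):
    p=cv2.projectPoints(np.array(P,float).reshape(-1,3),np.array(c["rvec"],float),np.array(c["tvec"],float),K(c),None)[0].reshape(-1,2)
    return p[:,::-1]
E
python3 - <<'E'
from h import *
ims=[]
for n in("scene","top"):
    c=capture(n); cv2.imwrite(f"pics/{n}0.png",cv2.resize(c["frame"][:,:,::-1],(800,600),interpolation=cv2.INTER_CUBIC))
    R=cv2.Rodrigues(np.array(c["rvec"],float))[0]; print(n,"cam",(-R.T@np.array(c["tvec"])).round(),c["fov_y"])
    for q,z in(("lid_large",16),("lid_grip",39),("lid_lug",9),("lid_small",16),("jar_mouth",115),("mill",0),("flask_conical",0),("timer",0)):
        for r in pinpoint(q,n)[:3]: print(q,np.round(r["at"]),round(r["p"],2),world(c,r["at"],z).round(0)[:2])
print(get_obs())
E
```

```text
scene cam [   8. -959.  667.] 53.94135079238858
lid_large [312. 293.] 0.94 [ 420. -429.]
lid_large [254. 284.] 0.92 [ 527. -232.]
lid_large [229. 246.] 0.72 [497. -60.]
lid_grip [301. 297.] 0.93 [ 431. -425.]
lid_grip [252. 284.] 0.73 [ 513. -248.]
lid_lug [297. 287.] 0.98 [ 438. -375.]
lid_lug [246. 289.] 0.61 [ 570. -195.]
lid_small [227. 246.] 0.83 [500. -48.]
timer [175. 188.] 0.61 [496. 461.]
top cam [ 496.   20. 1612.] 53.9225757565033
lid_large [235. 368.] 0.81 [ 411. -437.]
lid_large [209. 320.] 0.71 [ 520. -233.]
lid_grip [206. 321.] 0.95 [ 530. -232.]
lid_grip [234. 365.] 0.83 [ 420. -417.]
lid_lug [197. 310.] 0.72 [ 572. -194.]
lid_lug [227. 353.] 0.72 [ 444. -372.]
lid_small [213. 276.] 0.74 [502. -50.]
jar_mouth [212. 210.] 0.55 [499. 217.]
jar_mouth [208. 156.] 0.49 [514. 432.]
jar_mouth [197. 313.] 0.23 [ 566. -190.]
mill [210. 218.] 0.55 [511. 199.]
flask_conical [183. 153.] 0.62 [622. 478.]
{'time': 0.9, 'joint_positions': array([-1.28599998e+00,  3.41999800e-01,  1.52406171e+00, -3.05518414e-06,
        1.27537902e+00, -1.46029022e-01]), 'dq': array([ 0.00182183, -0.00060324,  0.00015607,  0.00168161, -0.00031573,
        0.00166476]), 'tau': array([-4.57347496e-04, -4.31119144e+01, -2.44478327e+01,  7.17802369e-02,
        4.82012064e-02,  3.82302130e-05]), 'tool_pos': array([ 219.26824297, -477.06365668,  240.75400166]), 'tcp_rot': array([3.14144257e+00, 2.50282482e-05, 4.30826258e-01]), 'contact_force': array([ 0.37480431, -0.20219772, -0.94256845]), 'moment': array([-0.01830601, -0.01266121, -0.04834209]), 'finger_force': 0.0, 'grip_width': 91.91889506159988}
```

View pics/scene0.png

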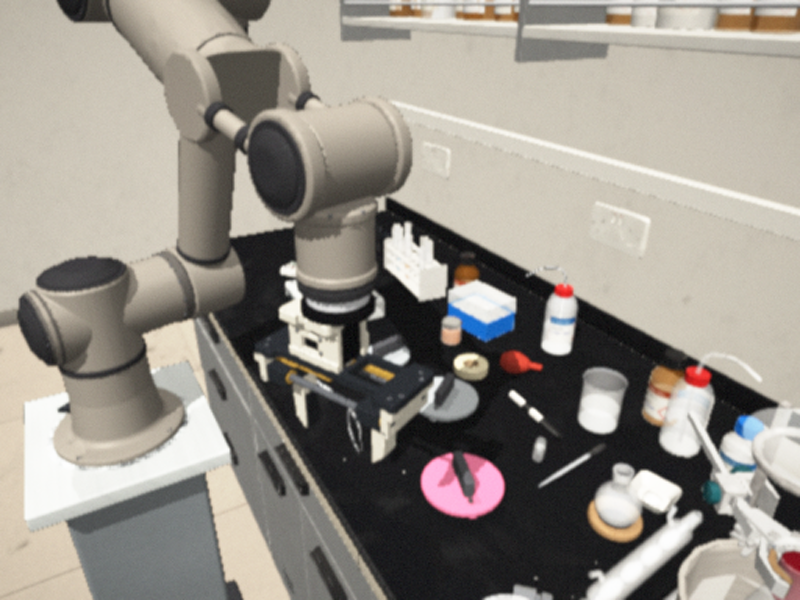

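View pics/top0.png

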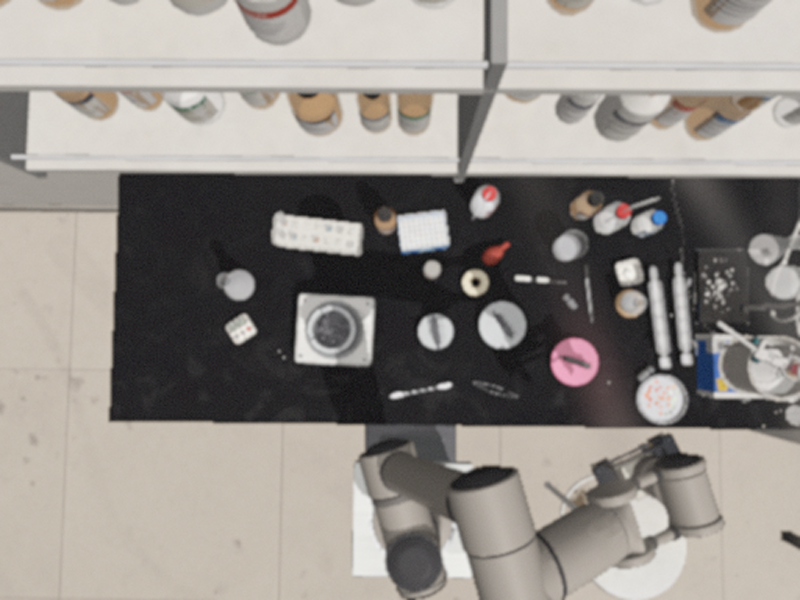

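In the top view (800x600), the lid-like things are pink at (575,361), large steel at (502,325) and small steel at (436,331). The large steel one fits, because it is about 49 px (~124 mm) across and steel; the pink one is a decoy and the (436,331) one is too small. The mill and jar are at (335,330). I'll confirm in a crop and measure.

```bash
python3 - <<'E'
from h import *
fs=[]
for i in range(8): c=capture("top"); fs.append(c["frame"].astype(float))
F=np.mean(fs,0); np.save("top0.npy",F)
import pickle; pickle.dump({k:v for k,v in c.items()},open("topc.pkl","wb"))
g=F.mean(2)
big=cv2.resize(F.astype(np.uint8)[180:240,184:344,::-1],(800,300),interpolation=cv2.INTER_CUBIC)
j=cv2.resize(F.astype(np.uint8)[190:230,192:234,::-1],(315,300),interpolation=cv2.INTER_CUBIC)
l=cv2.resize(F.astype(np.uint8)[190:230,300:342,::-1],(315,300),interpolation=cv2.INTER_CUBIC)
cv2.imwrite("pics/crop.png",np.vstack([big,np.hstack([j,l,np.zeros((300,170,3),np.uint8)])]))
# lid: flange circle at z=24 (top edge): disc model fit
sat=F.max(2)-F.min(2)
m=trace("lid_large","top")
for r in m[:4]:
    M=r["mask"]; rc=np.argwhere(M); print("L",r["p"],np.round(r["at"],1),M.sum(),rc.min(0),rc.max(0),F[M].mean(0).round())
for r in trace("mill","top")[:2]: 
    M=r["mask"]; rc=np.argwhere(M); print("mill",r["p"],r["at"],M.sum(),rc.min(0),rc.max(0))
# silver disc by threshold
t=((g>75)).astype(np.uint8)
n,lab,st,ce=cv2.connectedComponentsWithStats(t[190:230,290:345])
for s,q in zip(st,ce): 
    if s[4]>50: print("cc",s,(q+[290,190])[::-1], world(c,(q+[290,190])[::-1],24).round(1))
t=(g>75).astype(np.uint8)
# bar angle: dark pixels inside disc
for r in m[:4]:
    a=np.array(r["at"])
    if abs(a[1]-321)<8:
        rr,cc=np.mgrid[0:384,0:512]; d=np.hypot(rr-a[0],cc-a[1])<12
        b=d&(g<95); p=np.argwhere(b); P=np.array([world(c,x,54)[:2] for x in p]); w=95-g[b]
        mu=np.average(P,axis=0,weights=w); u,s,v=np.linalg.svd((P-mu)*np.sqrt(w)[:,None]); print("bar",mu,np.degrees(np.arctan2(v[0,1],v[0,0])),s,len(p))
E
```

```text
L 0.64 [231.5 369.1] 703 [216 353] [245 381] [204. 144. 164.]
L 0.61 [207.6 322.2] 702 [192 307] [221 335] [169. 169. 170.]
L 0.27 [180.4 153.2] 327 [172 139] [190 161] [164. 163. 163.]
mill 0.64 [210.7, 215.5] 2117 [188 189] [233 238]
mill 0.47 [172.3, 276.1] 71 [168 272] [176 280]
cc [   0    0   55   40 1404] [210.48575499 314.95441595] [ 512.9 -211.2   24. ]
cc [ 16   2  31  32 788] [207.72335025 320.91878173] [ 524.8 -236.1   24. ]
bar [ 530.57710272 -231.77436133] -144.55059929002928 [240.48012806  28.74881092] 30
```

View pics/crop.png

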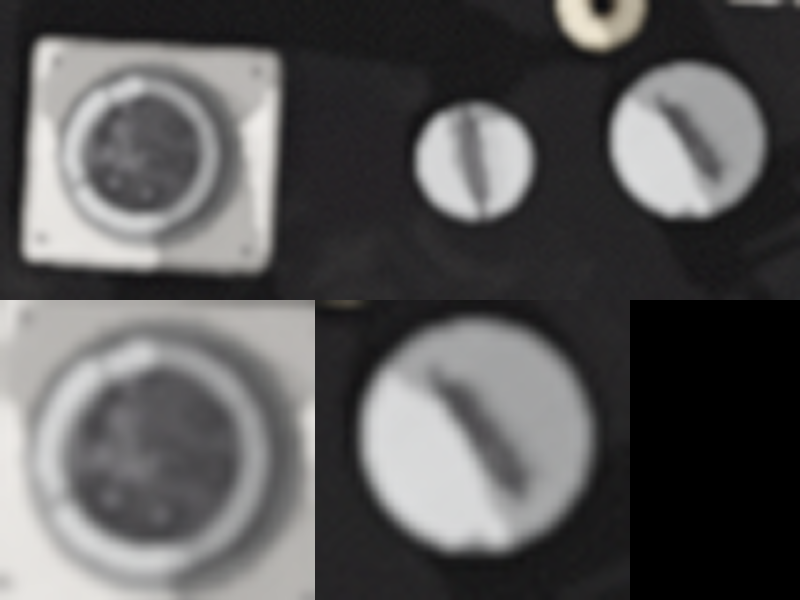

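The crop shows the large plain steel lid at the right (crop 687,140), the smaller one at (475,160), and the jar in the lower-left inset with notch marks at (105,355) and (55,500). Next I'll fit centres and angles.

```bash
cat > fit.py <<'E'
from h import *
from scipy.ndimage import map_coordinates
from scipy.optimize import minimize
th=np.radians(np.arange(0,360,3))
def ring(c,g,x,y,z,r,t=th):
    P=np.c_[x+r*np.cos(t),y+r*np.sin(t),np.full(len(t),z)]
    return map_coordinates(g,proj(c,P).T,order=1)
def fit(c,g,z,x0,y0,ins,outs,back=None):
    def f(p):
        s=-np.mean([ring(c,g,*p,z,r).mean() for r in ins])+np.mean([ring(c,g,*p,z,r).mean() for r in outs])
        return s
    return minimize(f,[x0,y0],method="Nelder-Mead",options=dict(initial_simplex=[[x0,y0],[x0+6,y0],[x0,y0+6]])).x
E
python3 - <<'E'
from fit import *; import pickle
c=pickle.load(open("topc.pkl","rb")); g=np.load("top0.npy").mean(2)
for ins,outs in(((56,58,60),(64,66,68)),((52,55,58,60),(63,65,68,71))):
    print("lid",fit(c,g,24,525,-234,ins,outs))
for z,ins,outs in((115,(52,55,58),(42,45,48)),(115,(52,55,58),(44,47,63,65)),(115,(53,55,57),(46,63))):
    J=fit(c,g,z,500,215,ins,outs); print("jar",J)
prof=np.mean([ring(c,g,*J,115,r) for r in(52,54,56,58)],0)
print(prof.round().astype(int).tolist())
fo=prof.reshape(4,30)
print((fo-cv2.GaussianBlur(np.tile(prof,3)[None],(0,0),8)[0][120:240].reshape(4,30)).round().astype(int))
E
```

```text
lid [ 524.96408426 -235.81936234]
lid [ 524.91221965 -235.83237194]
jar [507.5952779  210.32474534]
jar [507.73460027 210.21904685]
jar [507.8555995  210.33590765]
[173, 186, 196, 199, 198, 194, 192, 191, 187, 182, 181, 189, 198, 204, 206, 207, 207, 207, 207, 206, 204, 203, 202, 201, 203, 202, 203, 203, 202, 201, 202, 203, 203, 202, 201, 197, 191, 183, 175, 177, 186, 196, 203, 204, 204, 203, 204, 204, 205, 203, 202, 201, 200, 202, 202, 202, 201, 200, 200, 200, 200, 199, 196, 189, 182, 175, 166, 156, 149, 147, 148, 150, 153, 155, 155, 156, 156, 155, 155, 155, 155, 154, 155, 155, 154, 153, 153, 153, 153, 153, 154, 154, 153, 151, 150, 150, 151, 151, 150, 147, 145, 147, 150, 153, 154, 155, 155, 154, 153, 152, 152, 152, 153, 153, 152, 151, 152, 152, 154, 160]
[[ -1  11  18  20  16  10   7   3  -2  -9 -11  -5   3   8   8   9   8   8
    7   6   4   2   1   0   1   2   2   3   2   2]
 [  3   4   5   4   3   0  -6 -14 -22 -20 -11  -1   6   6   6   5   6   6
    6   4   3   3   3   5   6   7   7   8  10  11]
 [ 13  15  14   9   4   0  -7 -15 -19 -19 -17 -13  -9  -5  -4  -2  -2  -1
   -1  -1   0   0   0   1   0   0   0   0   0   1]
 [  2   2   0  -1  -2  -2  -1  -1  -2  -4  -6  -5  -2   0   2   2   1   0
   -2  -4  -4  -6  -6  -8  -9 -12 -14 -15 -15 -11]]
```

{"method": "play_rows", "body": {
  "rows": [
    [[0.93,0.73,0],[0,0,0.13]],
    [[0.93,0.73,0],[0,0,0.13]],
    [[0.93,0.73,0],[0,0,0.13]],
    [[0.93,0.73,0],[0,0,0.13]],
    [[0.93,0.73,0],[0,0,0.13]],
    [[0.93,0.73,0],[0,0,0.13]],
    [[0.93,0.73,-0.4],[0,0,0.13]],
    [[0.93,0.73,-0.4],[0,0,0.13]],
    [[0.93,0.73,-0.4],[0,0,0.13]],
    [[0.93,0.73,-0.4],[0,0,0.13]],
    [[0.9,0.73,-0.4],[0,0,0.11]],
    [[0,0,0],[0,0,0]]
  ],
  "hand": 1
}}

```text
time: 2.9
tool_pos: [526.1, -234.3, 179.5]
tcp_rot: [-3.14, 0.0, 0.631]
contact_force: [-0.4, -0.1, 0.8]
grip_width: 91.9
finger_force: 0.0
```

{"method": "play_rows", "body": {
  "rows": [
    [[-0.04,-0.05,-0.8],[0,0,0]],
    [[0,0,-0.8],[0,0,0]],
    [[0,0,-0.8],[0,0,0]],
    [[0,0,-0.8],[0,0,0]],
    [[0,0,-0.6],[0,0,0]],
    [[0,0,-0.4],[0,0,0]],
    [[0,0,-0.2],[0,0,0]],
    [[0,0,-0.2],[0,0,0]],
    [[0,0,0],[0,0,0]]
  ]
}}

```text
time: 4.03
tool_pos: [524.0, -237.7, 42.7]
tcp_rot: [3.142, 0.0, 0.628]
contact_force: [0.4, -0.1, -0.5]
grip_width: 91.9
finger_force: 0.0
```

{"method": "play_rows", "body": {
  "rows": [
    [[0,0,0],[0,0,0]],
    [[0,0,0],[0,0,0]],
    [[0,0,0],[0,0,0]],
    [[0,0,0],[0,0,0]],
    [[0,0,0],[0,0,0]],
    [[0,0,0],[0,0,0]],
    [[0,0,0],[0,0,0]],
    [[0,0,0],[0,0,0]]
  ],
  "hand": -1
}}

```text
time: 5.03
tool_pos: [524.0, -237.6, 42.7]
tcp_rot: [-3.142, 0.0, 0.628]
contact_force: [-3.0, 3.0, 0.4]
grip_width: 16.8
finger_force: 1.3
```

{"method": "play_rows", "body": {
  "rows": [
    [[0,0,0],[0,0,0]],
    [[0,0,0],[0,0,0]],
    [[0,0,0.2],[0,0,0]],
    [[0,0,0.5],[0,0,0]],
    [[0,0,0.9],[0,0,0]],
    [[0,0,0.9],[0,0,0]],
    [[0,0,0.9],[0,0,0]],
    [[0,0,0.9],[0,0,0]],
    [[0,0,0.9],[0,0,0]],
    [[0,0,0.5],[0,0,0]],
    [[0,0,0],[0,0,0]],
    [[0,0,0],[0,0,0]]
  ]
}}

```text
time: 6.52
tool_pos: [523.5, -237.3, 212.6]
tcp_rot: [-3.14, 0.001, 0.628]
contact_force: [-0.3, -0.1, -4.5]
grip_width: 15.7
finger_force: 30.0
```

```bash
python3 - <<'E'
from fit import *
for n in("scene","top"):
    F=np.mean([capture(n)["frame"].astype(float) for _ in range(4)],0); c=capture(n)
    o=get_obs(); p=o["tool_pos"]
    r,q=proj(c,[p])[0]; r0,q0=int(max(0,r-60)),int(max(0,q-80))
    cv2.imwrite(f"pics/{n}1.png",cv2.resize(F[r0:r0+120,q0:q0+160,::-1].astype(np.uint8),(800,600),interpolation=cv2.INTER_CUBIC))
    print(n,r0,q0,r,q)
print({k:np.round(o[k],3) for k in("tool_pos","tcp_rot","contact_force","moment","grip_width","finger_force","time")})
E
```

```text
scene 134 207 194.4341821180677 287.3282837875992
top 147 249 207.06904792125724 329.63655388887366
{'tool_pos': array([ 524.054, -237.666,  213.633]), 'tcp_rot': array([-3.142,  0.   ,  0.628]), 'contact_force': array([ 1.285,  0.302, -4.266]), 'moment': array([ 0.012, -0.024,  0.013]), 'grip_width': np.float64(16.208), 'finger_force': np.float64(29.998), 'time': np.float64(7.025)}
```

View pics/scene1.png

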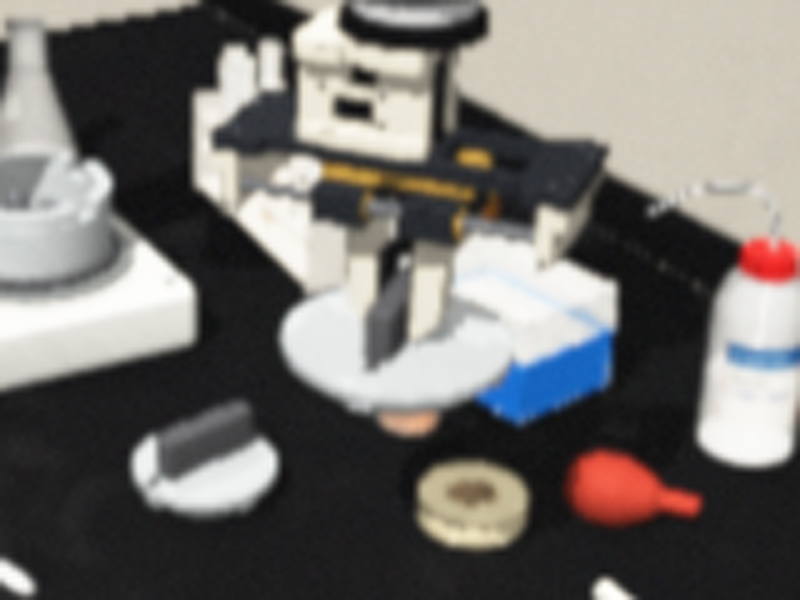

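The lid hangs level in the jaws at (395,350); the small lid (205,465) and the others are undisturbed. Next I carry it to the jar and turn it to the measured notch angle.

{"method": "play_rows", "body": {
  "rows": [
    [[0,0.4,0],[0,0,0]],
    [[-0.05,0.8,0],[0,0,-0.1]],
    [[-0.05,0.9,0],[0,0,-0.1]],
    [[-0.05,0.9,0],[0,0,-0.1]],
    [[-0.05,0.9,0],[0,0,-0.1]],
    [[-0.05,0.9,0],[0,0,-0.1]],
    [[-0.05,0.9,0],[0,0,-0.1]],
    [[-0.05,0.9,0],[0,0,-0.1]],
    [[-0.05,0.9,0],[0,0,-0.1]],
    [[-0.05,0.9,0],[0,0,-0.1]],
    [[-0.05,0.9,0],[0,0,-0.1]],
    [[-0.05,0.9,0],[0,0,-0.06]]
  ]
}}

```text
time: 8.52
tool_pos: [507.0, 69.9, 213.9]
tcp_rot: [-3.142, -0.0, 0.48]
contact_force: [0.8, 0.5, -3.8]
grip_width: 15.6
finger_force: 30.0
```

{"method": "play_rows", "body": {
  "rows": [
    [[0,0.9,0],[0,0,0]],
    [[0,0.9,0],[0,0,0]],
    [[0,0.9,0],[0,0,0]],
    [[0,0.8,0],[0,0,0]],
    [[0,0.6,0],[0,0,0]],
    [[0,0.4,0],[0,0,0]],
    [[0,0.2,0],[0,0,0]],
    [[0,0,0],[0,0,0]],
    [[0,0,0],[0,0,0]]
  ]
}}

```text
time: 9.65
tool_pos: [507.6, 208.8, 213.7]
tcp_rot: [3.141, 0.0, 0.479]
contact_force: [-1.1, -0.6, -3.7]
grip_width: 16.0
finger_force: 30.0
```

```bash
python3 - <<'E'
from fit import *
n="scene"
F=np.mean([capture(n)["frame"].astype(float) for _ in range(4)],0); c=capture(n)
o=get_obs(); p=o["tool_pos"]
r,q=proj(c,[p])[0]; r0,q0=int(max(0,r-45)),int(max(0,q-60))
cv2.imwrite(f"pics/{n}2.png",cv2.resize(F[r0:r0+90,q0:q0+120,::-1].astype(np.uint8),(800,600),interpolation=cv2.INTER_CUBIC))
# notches expected on rim at 27.5 deg + bore, overlay as printed pixels
for a in(27.5,117.5,207.5,297.5): 
    P=[507.7+55*np.cos(np.radians(a)),210.3+55*np.sin(np.radians(a)),115]; print(a,((proj(c,P)[0]-[r0,q0])*6.67).round())
print({k:np.round(o[k],3) for k in("tool_pos","tcp_rot","contact_force","moment","grip_width","joint_positions","time")})
E
```

```text
27.5 [443. 475.]
117.5 [455. 337.]
207.5 [511. 350.]
297.5 [499. 495.]
{'tool_pos': array([507.642, 209.024, 213.769]), 'tcp_rot': array([3.141, 0.   , 0.479]), 'contact_force': array([-0.105,  0.113, -4.841]), 'moment': array([-0.031,  0.042, -0.003]), 'grip_width': np.float64(15.5), 'joint_positions': array([ 0.251,  0.408,  1.5  , -0.   ,  1.233,  1.343]), 'time': np.float64(9.9)}
```

View pics/scene2.png

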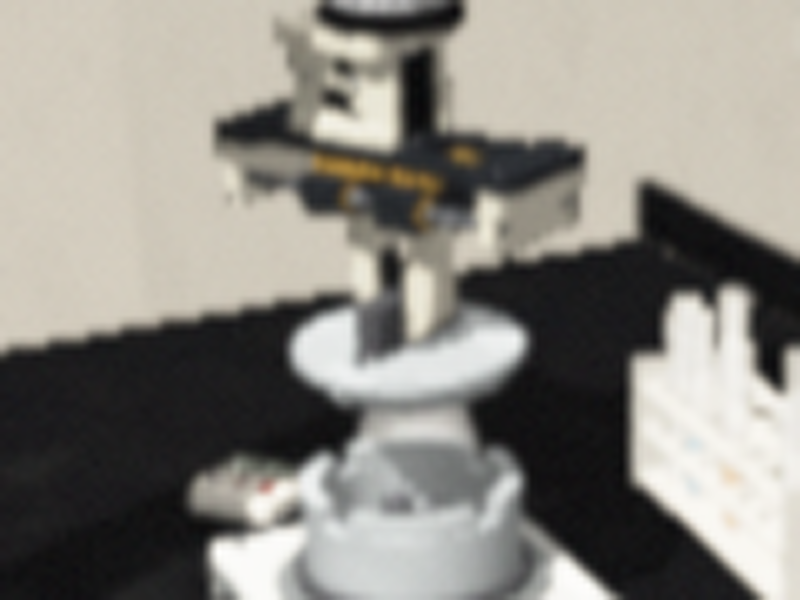

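The jar's notches show at about (495,505) and (340,512), matching the predicted (495,499) and (350,511). The lid is centred above and level, so I'm lowering it.

{"method": "play_rows", "body": {
  "rows": [
    [[-0.05,0.01,-0.4],[0,0,0]],
    [[0,0,-0.5],[0,0,0]],
    [[0,0,-0.4],[0,0,0]],
    [[0,0,-0.25],[0,0,0]],
    [[0,0,-0.1],[0,0,0]],
    [[0,0,-0.1],[0,0,0]],
    [[0,0,-0.1],[0,0,0]],
    [[0,0,0],[0,0,0]]
  ]
}}

```text
time: 10.9
tool_pos: [506.0, 209.7, 158.2]
tcp_rot: [3.141, 0.0, 0.48]
contact_force: [-0.3, 0.2, -4.5]
grip_width: 15.9
finger_force: 30.0
```

{"method": "play_rows", "body": {
  "rows": [
    [[0,0,-0.05],[0,0,0]],
    [[0,0,-0.05],[0,0,0]],
    [[0,0,-0.05],[0,0,0]],
    [[0,0,0],[0,0,0]]
  ]
}}

```text
time: 11.4
tool_pos: [506.0, 209.6, 153.6]
tcp_rot: [3.142, 0.0, 0.48]
contact_force: [-0.4, -0.2, -4.6]
grip_width: 15.7
finger_force: 30.0
```

{"method": "play_rows", "body": {
  "rows": [
    [[0,0,-0.05],[0,0,0]],
    [[0,0,-0.05],[0,0,0]],
    [[0,0,0],[0,0,0]]
  ]
}}

```text
time: 11.78
tool_pos: [506.0, 209.6, 150.6]
tcp_rot: [3.142, 0.0, 0.48]
contact_force: [0.1, -0.5, -3.3]
grip_width: 15.6
finger_force: 30.0
```

{"method": "play_rows", "body": {
  "rows": [
    [[0,0,-0.05],[0,0,0]],
    [[0,0,-0.05],[0,0,0]],
    [[0,0,0],[0,0,0]]
  ]
}}

```text
time: 12.15
tool_pos: [506.2, 209.7, 148.6]
tcp_rot: [3.141, -0.001, 0.48]
contact_force: [-2.0, -1.1, 3.9]
grip_width: 15.6
finger_force: 30.0
```

{"method": "play_rows", "body": {
  "rows": [
    [[-0.03,-0.016,0],[0,0,0]],
    [[0,0,0],[0,0,0]]
  ]
}}

```text
time: 12.4
tool_pos: [506.1, 209.6, 148.6]
tcp_rot: [3.141, -0.003, 0.48]
contact_force: [0.2, 2.1, 5.7]
grip_width: 15.6
finger_force: 30.0
```

{"method": "play_rows", "body": {
  "rows": [
    [[0,0,-0.03],[0,0,0]],
    [[0,0,0],[0,0,0]]
  ]
}}

```text
time: 12.65
tool_pos: [506.2, 209.7, 148.6]
tcp_rot: [3.141, -0.004, 0.48]
contact_force: [-1.1, 1.9, 12.1]
grip_width: 16.0
finger_force: 30.0
```

{"method": "play_rows", "body": {
  "rows": [
    [[0,0,0],[0,0,-0.15]],
    [[0,0,0],[0,0,-0.15]],
    [[0,0,0],[0,0,-0.15]],
    [[0,0,0],[0,0,0]]
  ]
}}

```text
time: 13.15
tool_pos: [506.6, 209.6, 148.2]
tcp_rot: [3.141, -0.004, 0.417]
contact_force: [1.4, 1.3, 7.3]
grip_width: 15.9
finger_force: 30.0
```

{"method": "play_rows", "body": {
  "rows": [
    [[0,0,0],[0,0,0.15]],
    [[0,0,0],[0,0,0.15]],
    [[0,0,0],[0,0,0.15]],
    [[0,0,0],[0,0,0.15]],
    [[0,0,0],[0,0,0.15]],
    [[0,0,0],[0,0,0]]
  ]
}}

```text
time: 13.9
tool_pos: [506.3, 209.7, 148.6]
tcp_rot: [3.141, -0.004, 0.521]
contact_force: [-0.8, 2.4, 11.5]
grip_width: 15.6
finger_force: 30.1
```

{"method": "play_rows", "body": {
  "rows": [
    [[0,0,0],[0,0,0.15]],
    [[0,0,0],[0,0,0.15]],
    [[0,0,0],[0,0,0.15]],
    [[0,0,0],[0,0,0]]
  ]
}}

```text
time: 14.4
tool_pos: [506.4, 209.6, 148.6]
tcp_rot: [3.141, -0.004, 0.584]
contact_force: [-0.7, 1.0, 11.7]
grip_width: 15.6
finger_force: 30.1
```

```bash
python3 - <<'E'
from fit import *
n="scene"
F=np.mean([capture(n)["frame"].astype(float) for _ in range(6)],0); c=capture(n)
o=get_obs(); p=o["tool_pos"].copy(); p[2]=115
r,q=proj(c,[p])[0]; r0,q0=int(max(0,r-26)),int(max(0,q-30))
cv2.imwrite(f"pics/{n}3.png",cv2.resize(F[r0:r0+45,q0:q0+60,::-1].astype(np.uint8),(800,600),interpolation=cv2.INTER_CUBIC))
for a in(27.5,117.5,207.5,297.5): 
    P=[507.7+60*np.cos(np.radians(a)),210.3+60*np.sin(np.radians(a)),110]; print(a,((proj(c,P)[0]-[r0,q0])*13.33).round())
print({k:np.round(o[k],3) for k in("tool_pos","tcp_rot","contact_force","moment")})
E
```

```text
27.5 [297. 548.]
117.5 [322. 247.]
207.5 [445. 276.]
297.5 [418. 592.]
{'tool_pos': array([506.377, 209.576, 148.595]), 'tcp_rot': array([ 3.141, -0.004,  0.584]), 'contact_force': array([-0.31 ,  0.268, 11.308]), 'moment': array([ 0.212,  0.135, -0.342])}
```

View pics/scene3.png

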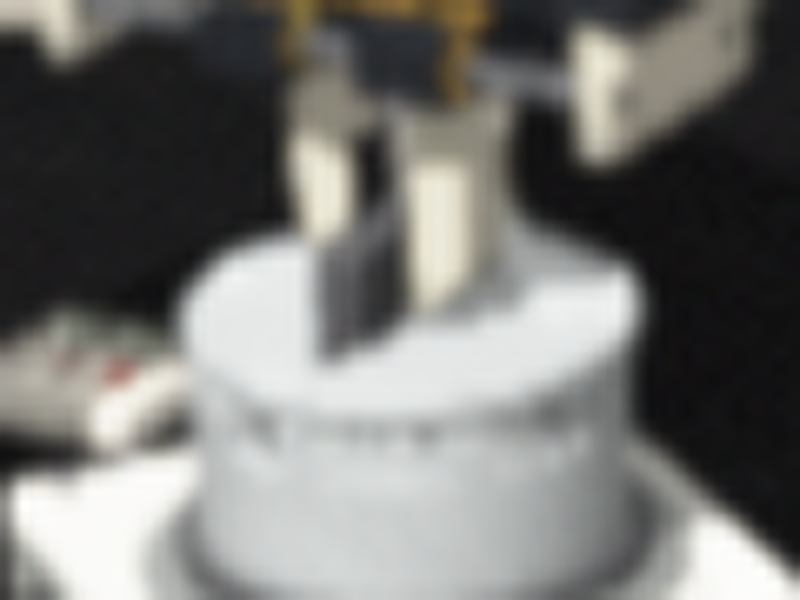

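The flange sits slightly above the rim with a dark gap along (250–600, 430), so the lugs are still on the rim. At yaw 0.417 the lid had started to sink, so I'm turning back that way and past it.

{"method": "play_rows", "body": {
  "rows": [
    [[0,0,0],[0,0,-0.3]],
    [[0,0,0],[0,0,-0.3]],
    [[0,0,0],[0,0,-0.3]],
    [[0,0,0],[0,0,-0.2]],
    [[0,0,0],[0,0,-0.1]],
    [[0,0,0],[0,0,-0.1]],
    [[0,0,0],[0,0,0]]
  ]
}}

```text
time: 15.62
tool_pos: [506.6, 209.6, 147.9]
tcp_rot: [3.141, -0.004, 0.403]
contact_force: [2.9, 2.0, 5.0]
grip_width: 15.8
finger_force: 30.0
```

{"method": "play_rows", "body": {
  "rows": [
    [[0,0,0],[0,0,-0.1]],
    [[0,0,0],[0,0,-0.1]],
    [[0,0,0],[0,0,0]]
  ]
}}

```text
time: 16.0
tool_pos: [505.1, 209.7, 146.3]
tcp_rot: [-3.141, -0.0, 0.374]
contact_force: [2.8, 4.2, -2.1]
grip_width: 15.7
finger_force: 30.0
```

The lid is dropping in, so I'll ease it down.

{"method": "play_rows", "body": {
  "rows": [
    [[0,0,-0.05],[0,0,0]],
    [[0,0,-0.03],[0,0,0]],
    [[0,0,0],[0,0,0]]
  ]
}}

```text
time: 16.38
tool_pos: [505.0, 209.8, 143.7]
tcp_rot: [-3.141, 0.0, 0.375]
contact_force: [3.4, 5.0, -2.3]
grip_width: 16.0
finger_force: 30.0
```

{"method": "play_rows", "body": {
  "rows": [
    [[0,0,-0.03],[0,0,0]],
    [[0,0,0],[0,0,0]]
  ]
}}

```text
time: 16.62
tool_pos: [505.0, 209.8, 142.8]
tcp_rot: [-3.14, 0.0, 0.375]
contact_force: [3.4, 4.9, -1.5]
grip_width: 15.9
finger_force: 30.0
```

{"method": "play_rows", "body": {
  "rows": [
    [[0,0,-0.03],[0,0,0]],
    [[0,0,0],[0,0,0]]
  ]
}}

```text
time: 16.88
tool_pos: [505.0, 209.8, 141.9]
tcp_rot: [-3.141, 0.0, 0.375]
contact_force: [3.4, 4.2, -1.6]
grip_width: 15.8
finger_force: 30.0
```

{"method": "play_rows", "body": {
  "rows": [
    [[0,0,-0.02],[0,0,0]],
    [[0,0,0],[0,0,0]]
  ]
}}

```text
time: 17.12
tool_pos: [505.0, 209.7, 141.8]
tcp_rot: [-3.141, -0.0, 0.375]
contact_force: [1.4, 4.8, -0.1]
grip_width: 16.4
finger_force: 30.0
```

{"method": "play_rows", "body": {
  "rows": [
    [[0,0,-0.03],[0,0,0]],
    [[0,0,0],[0,0,0]]
  ]
}}

```text
time: 17.38
tool_pos: [504.9, 209.7, 141.7]
tcp_rot: [-3.141, -0.001, 0.375]
contact_force: [-0.4, 4.9, 6.1]
grip_width: 15.9
finger_force: 30.0
```

Firm stop at 141.7, which is the predicted home height, so I'm releasing and rising.

{"method": "play_rows", "body": {
  "rows": [
    [[0,0,0],[0,0,0]],
    [[0,0,0],[0,0,0]],
    [[0,0,0],[0,0,0]],
    [[0,0,0],[0,0,0]],
    [[0,0,0],[0,0,0]],
    [[0,0,0],[0,0,0]],
    [[0,0,0],[0,0,0]],
    [[0,0,0],[0,0,0]]
  ],
  "hand": 1
}}

```text
time: 18.38
tool_pos: [505.2, 209.2, 141.2]
tcp_rot: [3.141, -0.0, 0.375]
contact_force: [-0.1, -0.4, -0.2]
grip_width: 89.6
finger_force: 0.0
```

{"method": "play_rows", "body": {
  "rows": [
    [[0,0,0.2],[0,0,0]],
    [[0,0,0.5],[0,0,0]],
    [[0,0,0.9],[0,0,0]],
    [[0,0,0.9],[0,0,0]],
    [[0,0,0.9],[0,0,0]],
    [[0,0,0.5],[0,0,0]],
    [[0,0,0],[0,0,0]],
    [[0,0,0],[0,0,0]]
  ]
}}

```text
time: 19.38
tool_pos: [504.7, 209.0, 257.2]
tcp_rot: [-3.141, 0.002, 0.375]
contact_force: [-0.3, -1.1, -0.1]
grip_width: 91.9
finger_force: 0.0
```

```bash
python3 - <<'E'
from fit import *
n="scene"
F=np.mean([capture(n)["frame"].astype(float) for _ in range(6)],0); c=capture(n)
r,q=proj(c,[[505,210,115]])[0]; r0,q0=int(max(0,r-26)),int(max(0,q-30))
cv2.imwrite(f"pics/{n}4.png",cv2.resize(F[r0:r0+45,q0:q0+60,::-1].astype(np.uint8),(800,600),interpolation=cv2.INTER_CUBIC))
o=get_obs(); print({k:np.round(o[k],3) for k in("tool_pos","contact_force","grip_width","time")})
E
```

```text
{'tool_pos': array([505.071, 209.148, 257.731]), 'contact_force': array([ 0.712, -0.439, -0.784]), 'grip_width': np.float64(91.884), 'time': np.float64(19.725)}
```

View pics/scene4.png

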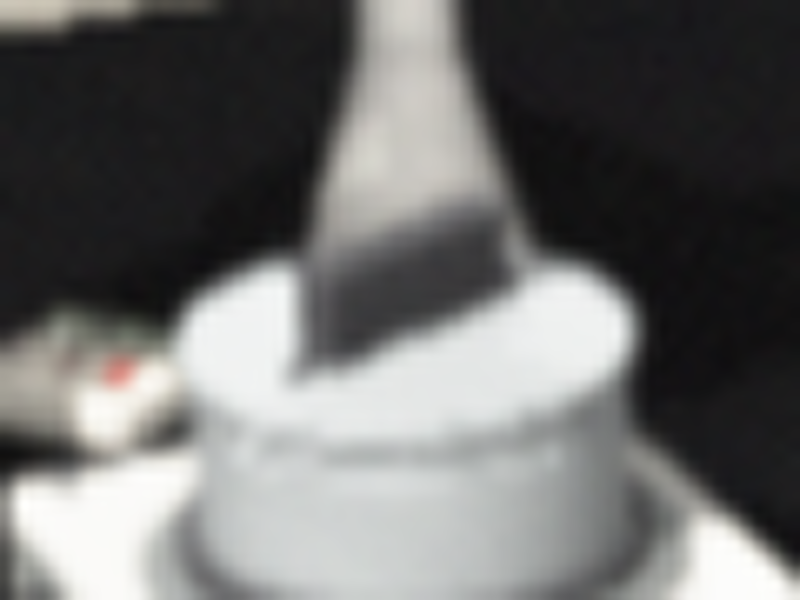

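The flange (410,340) now sits level and visibly lower on the rim, the gap is closed and the gripper is clear. Handing in.

```bash
python3 -c "
from plant import bot; print(bot.close_job())"
```

```text
the job is handed in; nothing more can be done
None
```

The large steel lid is on the jar with its lugs down in the notches, its flange flush and level in the last picture, and released; I handed the job in after about 20 s of robot time, and no verdict came back.

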